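# Hang the frame-corner sample level on the display stand

### The job

Lift the L-shaped picture-frame corner sample out of its slotted wooden rack and hang it on the peg of the steel display stand, through whichever of its holes makes it hang with the long leg level and the short leg pointing down. Leave it hanging still by itself, and do not shove or knock over the jar, the bottle or the tin.

Things in the scene. Friction and masses are not known exactly. Their poses are not given: they have to be found in the camera images.
- sample: Loose flat L of dark wood, uniform, 12 mm thick, 0.14-0.28 kg, upright in the rack. Origin: middle of the long leg's top edge, mid-thickness; x = thickness, y along the long leg, z up. Long leg: y -90 to 90 mm, z 0 to -40. Short leg: 40 mm wide at the +y end (y 50 to 90), down to z -160. Five 16 mm holes run through it along x, in a row 14 mm below the top edge, 30 mm apart.
- hole_a (a point): Centre of a 16 mm through hole of the sample, in its mid-thickness; the first of the five counted from the short-leg end, at y +60 mm, z -14 mm in the sample's frame.
- hole_b (a point): Centre of a 16 mm through hole of the sample, in its mid-thickness; the second of the five counted from the short-leg end, at y +30 mm, z -14 mm in the sample's frame.
- hole_c (a point): Centre of a 16 mm through hole of the sample, in its mid-thickness; the third of the five counted from the short-leg end, at y +0 mm, z -14 mm in the sample's frame.
- hole_d (a point): Centre of a 16 mm through hole of the sample, in its mid-thickness; the fourth of the five counted from the short-leg end, at y -30 mm, z -14 mm in the sample's frame.
- hole_e (a point): Centre of a 16 mm through hole of the sample, in its mid-thickness; the fifth of the five counted from the short-leg end, at y -60 mm, z -14 mm in the sample's frame.
- stand: Fixed dark steel stand, turned about the vertical only. Origin: underside of its base, below the post face with the peg. Base 160 x 140 x 12 mm; square post 220 mm tall, local x 0 to 24, y -12 to 12 mm. One bright round peg, 8 mm thick, sticks out of the post towards local -x, 104 mm long, rising 7 mm to its tip.
- peg_root (a point): Point on the peg's axis where it leaves the post, 200 mm above the table.
- peg_tip (a point): Point on the peg's axis 4 mm short of its rounded free end, 207 mm above the table, 100 mm out from peg_root.
- rack: Fixed light wooden rack; origin: underside of its base (100 x 260 x 15 mm). It holds the sample upright along local y, axes parallel, in 16 mm slots: the short leg between walls 60 mm high at y 40 to 100 mm, the long leg's other end in a notched post at y -95 to -65, 150 mm high (notch floor 135). Between them the long leg is free. Lifted straight up 45 mm, the sample is clear.
- varnish: Bystander: loose jar with white lid, 60 mm diameter, 110 mm tall. Origin at its underside.
- medium: Bystander: loose amber bottle, 48 mm diameter, 130 mm tall. Origin at its underside.
- tin: Bystander: loose flat metal tin, 72 mm diameter, 45 mm tall. Origin at its underside.
There are look-alikes about, which are no part of the job. What is shaped like the stand but green or pink is not meant.

How it is judged:
By the outcome, as a careful person would: the job done as asked, in the order asked, and still so for the second after the job is handed in, with the robot touching nothing.
It also fails if it takes over 56 s, if anything falls off the work surface, if the arm or the gripper's body presses on something with over 40 N, if the wrist force passes 120 N, or if a joint passes its speed limit or range.

### The arm

A 7-joint arm with a two-finger parallel gripper is mounted at the origin on the work surface. World frame = base frame: x ahead of the robot, y to its left, z up, the work surface at z = 0. Lengths are in m, angles in rad, forces in N, time in s.
With the tool pointing down it reaches from about 0.4 to 0.875 m from the base axis. Payload 4.4 kg.
Tool frame: the origin (TCP) lies where the fingers leave the gripper's body, on its centre line; the fingertips stand 73 mm ahead of it and the grasp point (between the pads) lies 54 mm ahead of it (ctrl.grip_depth is the distance from the TCP to the grasp point, in m); z points along the fingers, y is the line along which they close (so a half turn about z gives the same grasp; the last joint's range is limited). The gripper opens to 85 mm and grips with 20 to 120 N. Pads are 22 mm wide; open, the fingers measure 114 mm over their backs; the gripper's body (76 mm by 85 mm) begins 54 mm behind the grasp point. The pads swing forward as they close: fully open they stand 13 mm farther back than shut.
Start: joints at [1.091, 0.628, 0.038, 1.517, -0.027, 0.996, -0.02], TCP at [0.261, -0.595, 0.304] pointing down, gripper open.
Joint ranges: [-3.06, 3.06], [-0.37, 2.12], [-1.25, 1.32], [0.18, 2.47], [-1.1, 4.24], [0.23, 1.98], [-2.94, 2.94]. Speed limits (rad/s): [2.57, 2.57, 3.14, 3.14, 3.14, 3.14, 3.14].

### API

Orientations are given as a unit quaternion [w, x, y, z].
In Python, from station import ctrl, vision gives the robot as it stands.
- The arm moves only by the tool servo_tool, never from a script. Its argument "rows" is a list that holds one entry, the list of rows, each a list of 7 numbers: the shift along the world's x, y, z in mm, then the turn, a rotation vector about the world's x, y, z in degrees, then the finger opening in mm, from 0 to 85.4. In form: [[[tx, ty, tz, ax, ay, az, gripper], ...]]. A call has 1 to 12 rows; each row shifts and turns the commanded pose from where the row before left it; what a row does not reach is not made up. A row lasts 1/12 s, in which the tool goes at most 41.7 mm and 7.16 degrees, less where a joint would pass 70% of its speed; a pose out of reach is approached as far as the arm can. A call with a gripper value outside its range is refused whole. The fingers move at their own pace and stop on an object; "force" is the grip in N (left out, the last holds). Time passes only in rows, so rows that do not move let the fingers close. It gives the time, the measured TCP pose, the force, the opening and the grip force at its end, in the units of the state.
- ctrl.get_state(): the state, without advancing time (a new reading comes with each control period).
- vision.read_camera(name): name is "scene" or "side" or "wrist"; returns (picture, depth): 400x640x3 uint8, red, green, blue; 400x640 float32, m along the optical axis (not along the pixel's ray), 0 where there is no reading.
- vision.camera_model(name): a dict with "fx", "fy", "cx", "cy" (pixels), "pose" (4x4, takes a point from camera to world coordinates). Camera axes: x right, y up, looking along -z (the intrinsics and any distortion apply to the point x, -y, -z); pixel columns grow to the right and rows downward; lengths in m; the calibration is good to about 2 mm. A picture is of the moment at which its call begins: read the wrist's pose just before it. camera_model takes no time and is no camera call; for the wrist camera it gives the pose at the moment of the call.
- ctrl.hand_in(): hands the job in; it is judged then, once.
The state is a dict: "t": time; "joints": joint angles; "joint_vel": joint speeds; "effort": joint torques, N m; "tool_pos": TCP position; "orientation": TCP orientation; "contact_force": force on the tool from outside, world axes, zero at the start; "moment": the same for the moment, N m; "grip_width": finger opening in m; "grip_force": force on a finger pad.
Only numpy, scipy, OpenCV 4.12 (cv2) and the standard library are available. Lean on these libraries where they do the work, as an engineer would, in place of code of your own. Each camera call takes 0.05 s, during which the arm holds its last target. There are 200 camera calls.

## Working session

There is one attempt and no reset: what is moved stays moved. The work goes in short steps, Python scripts to look and compute and a tool call to move; the robot and the scene stay as the last step left them, time stands still between calls to the robot, and variables do not carry over. Pictures are saved under pics/ and viewed, at most 10 in all, crops included, and the job is handed in when it is done.

Besides the shell and the picture viewer there is one more tool, called after "Call:" as name(argument=value, ...) on one line, values as JSON. servo_tool: Moves the arm, as the interface text tells. Its arguments: {"type":"object","properties":{"rows":{"type":"array","items":{"type":"array","items":{"type":"array","items":{"type":"number"}}}},"force":{"type":"number"}},"required":["rows"]}

```bash
mkdir -p pics; ls; cat > h.py <<'E'
import numpy as np, cv2
from station import ctrl, vision
def grab(n):
    m=vision.camera_model(n); p,d=vision.read_camera(n)
    return p,d,m
def ray(m,u,v):
    T=np.array(m['pose']); r=T[:3,:3]@np.array([(u-m['cx'])/m['fx'],-(v-m['cy'])/m['fy'],-1.]); return T[:3,3],r
def onplane(m,u,v,z):
    o,r=ray(m,u,v); return o+r*(z-o[2])/r[2]
def pts(d,m):
    v,u=np.mgrid[:400,:640]; T=np.array(m['pose'])
    c=np.stack([(u-m['cx'])/m['fx']*d,-(v-m['cy'])/m['fy']*d,-d],-1)
    return c@T[:3,:3].T+T[:3,3]
E
python3 - <<'E'
from h import *
for n in ['scene','side']:
    p,d,m=grab(n); cv2.imwrite(f'pics/{n}0.png',p[:,:,::-1]); np.savez(f'{n}0.npz',p=p,d=d); print(n,{k:np.round(v,3).tolist() if not isinstance(v,str) else v for k,v in m.items()})
s=ctrl.get_state(); print(s['t'],s['tool_pos'],s['orientation'],s['grip_width'])
E
```

```text
pics
scene {'fx': 489.458, 'fy': 489.458, 'cx': 324.176, 'cy': 198.682, 'pose': [[0.273, -0.578, 0.769, 1.536], [0.962, 0.149, -0.229, -0.334], [0.018, 0.802, 0.596, 0.937], [0.0, 0.0, 0.0, 1.0]]}
side {'fx': 382.321, 'fy': 382.321, 'cx': 322.931, 'cy': 196.109, 'pose': [[-0.777, 0.389, -0.495, 0.062], [-0.629, -0.502, 0.593, 0.526], [-0.018, 0.772, 0.635, 0.756], [0.0, 0.0, 0.0, 1.0]]}
0.1 [ 0.26123092 -0.59471657  0.30305257] [-8.57435929e-04  9.78672609e-01  2.05424332e-01 -1.80289540e-04] 0.08564327590811127
```

View pics/scene0.png

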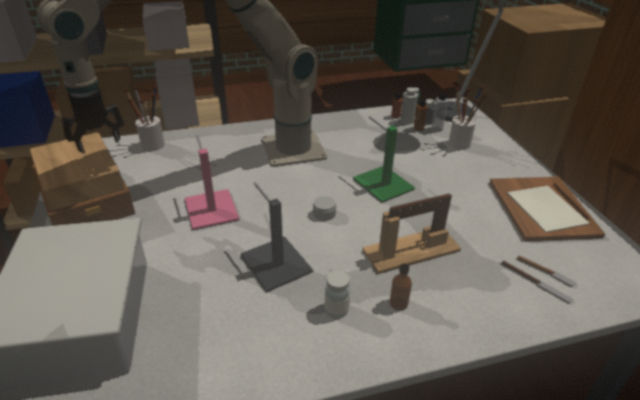

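View pics/side0.png

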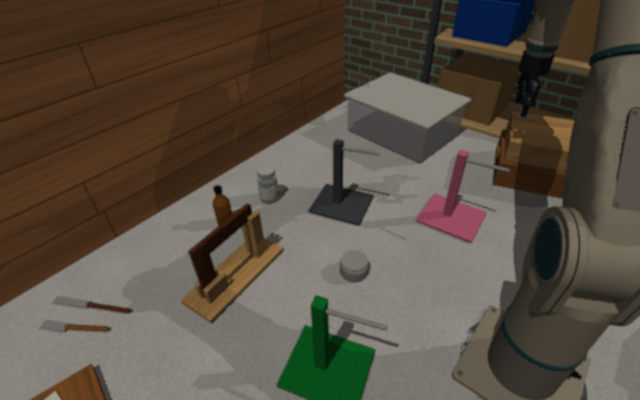

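```bash
python3 - <<'E'
from h import *
P={};M={}
for n in ['scene','side']:
    z=np.load(n+'0.npz'); m=vision.camera_model(n); P[n]=(z['p'],pts(z['d'],m),z['d'],m)
boxes={'scene':dict(stand=(232,172,318,292),rack=(358,190,464,272),tin=(308,192,340,222),jar=(320,268,355,318),bot=(388,262,414,310)),
'side':dict(stand=(304,132,395,226),rack=(178,200,288,320),tin=(336,246,374,284),jar=(255,163,280,204),bot=(210,183,233,226))}
for n,(p,X,d,m) in P.items():
    hsv=cv2.cvtColor(p,cv2.COLOR_RGB2HSV)
    for k,(a,b,c,e) in boxes[n].items():
        S=np.zeros(d.shape,bool); S[b:e,a:c]=1; S&=d>0
        z=X[...,2]
        if k=='stand':
            for nm,lo,hi in [('post',.03,.185),('top',.21,.228)]:
                q=X[S&(z>lo)&(z<hi)]; print(n,nm,len(q),q.mean(0).round(4) if len(q) else '')
            Bm=(S&(hsv[...,2]<70)&(z<.022)&(z>.004)); q=X[Bm][:,:2].astype(np.float32)
            print(n,'base',cv2.minAreaRect(q))
        elif k=='rack':
            for nm,lo,hi in [('top',.168,.185),('long',.14,.17)]:
                q=X[S&(z>lo)&(z<hi)]; print(n,nm,len(q),q.mean(0).round(4),cv2.minAreaRect(q[:,:2].astype(np.float32)))
            q=X[S&(z<.02)&(z>.009)&(hsv[...,1]>90)]; print(n,'rackbase',cv2.minAreaRect(q[:,:2].astype(np.float32)))
        else:
            q=X[S&(z>.02)]; h=np.percentile(q[:,2],98); t=q[q[:,2]>h-.006]; print(n,k,h.round(3),t.mean(0).round(3),q[:,:2].min(0).round(3),q[:,:2].max(0).round(3))
p=P['scene'][0]; s=P['side'][0]
a=cv2.resize(p[170:320,225:475,::-1],(800,480),interpolation=cv2.INTER_CUBIC)
cv2.imwrite('pics/c1.png',a)
b=cv2.resize(s[125:325,175:405,::-1],(690,600),interpolation=cv2.INTER_CUBIC); cv2.imwrite('pics/c2.png',b)
E
```

```text
scene post 595 [ 0.5841 -0.1651  0.1038]
scene top 117 [ 0.5841 -0.1817  0.2173]
scene base ((0.5894995927810669, -0.18527112901210785), (0.1514442265033722, 0.13120783865451813), 17.65336036682129)
scene top 323 [0.6288 0.1995 0.1743] ((0.6269110441207886, 0.2028472125530243), (0.01815253309905529, 0.18159423768520355), 5.645423889160156)
scene long 616 [0.6329 0.1863 0.1535] ((0.6239959597587585, 0.19731256365776062), (0.04345008730888367, 0.1952379196882248), 8.329623222351074)
scene rackbase ((0.5090367794036865, 0.18126946687698364), (0.34361332654953003, 0.25550907850265503), 5.906490802764893)
scene tin 0.049 [0.404 0.005 0.046] [ 0.372 -0.031] [0.444 0.04 ]
scene jar 0.113 [ 0.778 -0.07   0.11 ] [ 0.75 -0.1 ] [ 0.809 -0.04 ]
scene bot 0.132 [0.799 0.085 0.13 ] [0.781 0.061] [0.824 0.109]
side post 694 [ 0.6093 -0.2898  0.0907]
side top 82 [ 0.5798 -0.1755  0.2171]
side base ((0.6290523409843445, -0.3391195833683014), (0.1662125438451767, 0.4816746711730957), 18.44021224975586)
side top 481 [0.6238 0.2094 0.174 ] ((0.6253762245178223, 0.20353807508945465), (0.016558291390538216, 0.18061088025569916), 5.676443099975586)
side long 767 [0.6204 0.2041 0.1536] ((0.6238125562667847, 0.19732731580734253), (0.024680282920598984, 0.1921052783727646), 0.6599507331848145)
side rackbase ((0.6789510250091553, 0.20363715291023254), (0.21014732122421265, 0.2602347731590271), 6.082352161407471)
side tin 0.047 [0.402 0.007 0.045] [ 0.367 -0.026] [0.437 0.043]
side jar 0.112 [ 0.774 -0.065  0.11 ] [ 0.743 -0.092] [ 0.801 -0.035]
side bot 0.176 [0.627 0.183 0.175] [0.62  0.066] [0.811 0.202]
```

View pics/c1.png

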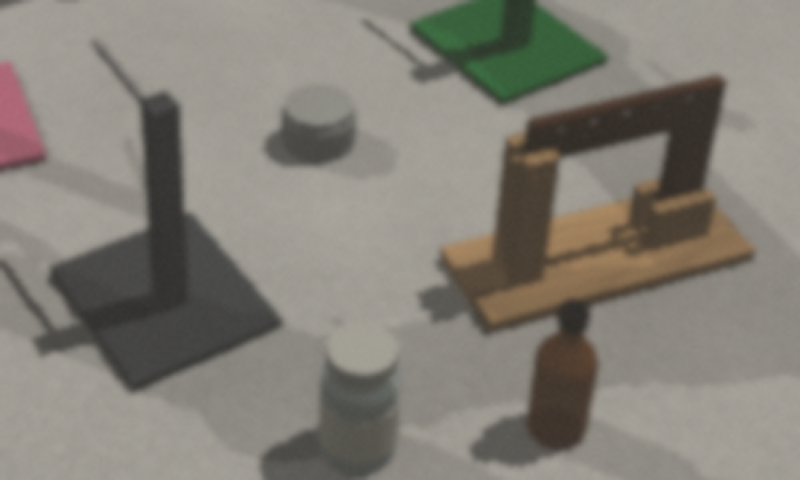

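View pics/c2.png

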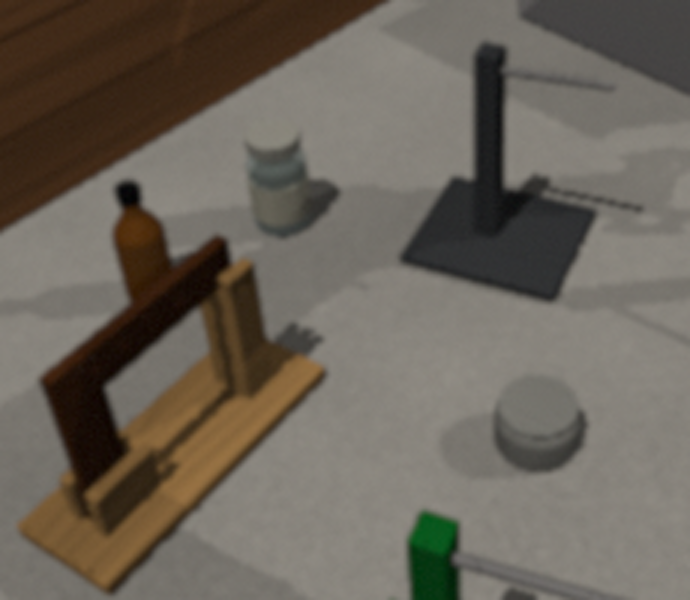

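```bash
python3 - <<'E'
from h import *
def tri(a,b):
    (o1,r1),(o2,r2)=a,b; r1=r1/np.linalg.norm(r1); r2=r2/np.linalg.norm(r2)
    A=np.stack([r1,-r2],1); s=np.linalg.lstsq(A,o2-o1,rcond=None)[0]; p,q=o1+s[0]*r1,o2+s[1]*r2
    return (p+q)/2,np.linalg.norm(p-q)
ms,md=vision.camera_model('scene'),vision.camera_model('side')
a=[(269.7,201.3),(254.7,183.1)];b=[(343.3,148.7),(379.3,154.3)]
out=[]
for i,z in ((0,.2),(1,.207)):
    x,y=onplane(ms,*a[i],z),onplane(md,*b[i],z); print(x.round(4),y.round(4),[q.round(4) for q in [tri(ray(ms,*a[i]),ray(md,*b[i]))[0]]]); 
for m in (0,1):
    mm=(ms,md)[m];ab=(a,b)[m]; v=onplane(mm,*ab[0],.2)-onplane(mm,*ab[1],.208); print(np.linalg.norm(v),np.degrees(np.arctan2(v[1],v[0])))
# bigger base fit using colour mask and plane
z=np.load('scene0.npz'); p=z['p']; hsv=cv2.cvtColor(p,cv2.COLOR_RGB2HSV)
k=(hsv[...,2]<75).astype(np.uint8); k[:225]=0;k[:,:241]=0;k[295:]=0;k[:,315:]=0
c=max(cv2.findContours(k,0,2)[0],key=cv2.contourArea); q=np.array([onplane(ms,*u[0],.012)[:2] for u in c],np.float32); print(cv2.minAreaRect(q))
E
```

```text
[ 0.562 -0.185  0.2  ] [ 0.5776 -0.1823  0.2   ] [array([ 0.5733, -0.183 ,  0.2045])]
[ 0.484  -0.2094  0.207 ] [ 0.4809 -0.2084  0.207 ] [array([ 0.4818, -0.2094,  0.2058])]
0.08084229450875194 17.736245620334163
0.10082760053344961 14.281638542073225
((0.5544218420982361, -0.19124573469161987), (0.23559091985225677, 0.1486772894859314), 11.501614570617676)
```

Call:
servo_tool(rows=[[[15,33,5,0,0,6,85],[15,33,5,0,0,6,85],[15,33,5,0,0,6,85],[15,33,5,0,0,6,85],[15,33,5,0,0,6,85],[15,33,5,0,0,6,85],[15,33,5,0,0,6,85],[15,33,5,0,0,6,85],[15,33,5,0,0,6,85],[15,33,5,0,0,6,85],[15,33,5,0,0,6,85],[15,33,5,0,0,6,85]]], force=60)

```text
t: 1.1
tool_pos: [0.4415, -0.1975, 0.3641]
orientation: [-0.0, 0.669, 0.743, -0.0]
contact_force: [0.1, -0.4, -0.8]
grip_width: 0.0853
grip_force: 0.0
```

Call:
servo_tool(rows=[[[16,34,0,0,0,0,85],[16,34,0,0,0,0,85],[16,34,0,0,0,0,85],[16,34,0,0,0,0,85],[16,34,0,0,0,0,85],[16,34,0,0,0,0,85],[16,34,0,0,0,0,85],[16,34,0,0,0,0,85],[16,34,0,0,0,0,85],[16,34,0,0,0,0,85],[16,34,0,0,0,0,85],[10,23,0,0,0,0,85]]])

```text
t: 2.1
tool_pos: [0.6278, 0.2019, 0.3632]
orientation: [-0.001, 0.67, 0.742, 0.001]
contact_force: [0.0, 0.1, 0.2]
grip_width: 0.0852
grip_force: 0.0
```

Call:
servo_tool(rows=[[[0,0,0,0,0,0,85],[0,0,0,0,0,0,85]]])

```text
t: 2.27
tool_pos: [0.6269, 0.1996, 0.3628]
orientation: [-0.001, 0.67, 0.742, -0.001]
contact_force: [0.5, 0.1, -0.2]
grip_width: 0.0851
grip_force: 0.0
```

```bash
python3 - <<'E'
from h import *
p,d,m=grab('wrist'); cv2.imwrite('pics/w1.png',p[:,:,::-1]); np.savez('w1.npz',p=p,d=d,pose=m['pose'])
s=ctrl.get_state(); print(s['t'],s['tool_pos'],s['orientation'],s['joints']); X=pts(d,m); z=X[...,2]
for lo,hi in((.165,.185),(.145,.155)):
    q=X[(d>0)&(z>lo)&(z<hi)]; q=q[(abs(q[:,0]-.627)<.06)&(abs(q[:,1]-.2)<.12)]
    if len(q)>5: print(len(q),q.mean(0),cv2.minAreaRect(q[:,:2].astype(np.float32)))
print(np.round(m['pose'],3))
E
```

```text
2.3167 [0.62704656 0.19747075 0.36303928] [-1.09543589e-04  6.70860632e-01  7.41582719e-01 -1.03515370e-03] [-0.12193133  0.61359675 -0.39989548  1.40795984  0.24641955  1.1713228
 -0.45257417]
3559 [0.62440726 0.20873897 0.17553744] ((0.6253808736801147, 0.20060262084007263), (0.011938324198126793, 0.17940270900726318), 5.548412322998047)
822 [0.63337263 0.11752737 0.15031006] ((0.6337100267410278, 0.11649797111749649), (0.039596352726221085, 0.030555900186300278), 5.946436882019043)
[[ 0.995 -0.1   -0.026  0.619]
 [ 0.103  0.958  0.268  0.267]
 [-0.002 -0.269  0.963  0.433]
 [ 0.     0.     0.     1.   ]]
```

View pics/w1.png

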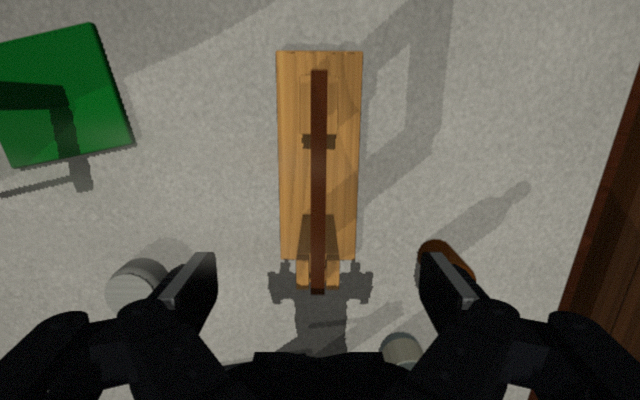

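Call:
servo_tool(rows=[[[-1,-2,-20,0,0,0,85],[0,0,-30,0,0,0,85],[0,0,-30,0,0,0,85],[0,0,-30,0,0,0,85],[0,0,-24,0,0,0,85],[0,0,-14,0,0,0,85],[0,0,-6,0,0,0,85],[0,0,0,0,0,0,60],[0,0,0,0,0,0,30],[0,0,0,0,0,0,5],[0,0,0,0,0,0,5],[0,0,0,0,0,0,5]]], force=60)

```text
t: 3.32
tool_pos: [0.6269, 0.196, 0.2112]
orientation: [0.001, 0.671, 0.741, 0.001]
contact_force: [0.0, 1.0, -0.2]
grip_width: 0.025
grip_force: 0.0
```

Call:
servo_tool(rows=[[[0,0,0,0,0,0,5],[0,0,0,0,0,0,5],[0,0,0,0,0,0,5],[0,0,0,0,0,0,5],[0,0,0,0,0,0,5],[0,0,0,0,0,0,5]]])

```text
t: 3.82
tool_pos: [0.6269, 0.196, 0.2109]
orientation: [0.0, 0.671, 0.741, 0.001]
contact_force: [-1.0, -1.0, 6.6]
grip_width: 0.0111
grip_force: 58.9
```

Call:
servo_tool(rows=[[[0,0,5,0,0,0,5],[0,0,8,0,0,0,5],[0,0,10,0,0,0,5],[0,0,12,0,0,0,5],[0,0,12,0,0,0,5],[0,0,15,0,0,0,5],[0,0,15,0,0,0,5],[0,0,15,0,0,0,5],[0,0,15,0,0,0,5],[0,0,8,0,0,0,5],[0,0,5,0,0,0,5],[0,0,0,0,0,0,5]]])

```text
t: 4.82
tool_pos: [0.6267, 0.1961, 0.3315]
orientation: [0.001, 0.671, 0.741, 0.001]
contact_force: [-0.2, -0.0, -1.2]
grip_width: 0.0111
grip_force: 58.5
```

```bash
python3 - <<'E'
from h import *
out=[]
for n in ('scene','side'):
    p,d,m=grab(n); np.savez(n+'1.npz',p=p,d=d); out.append(p[120:300,170:490])
s=ctrl.get_state(); print(s['t'],s['tool_pos'],s['contact_force'],s['moment'],s['grip_width'])
cv2.imwrite('pics/lift.png',cv2.resize(np.hstack(out)[:,:,::-1],(800,225)))
# pink stand extents, from first pictures
z=np.load('scene0.npz'); m=vision.camera_model('scene'); X=pts(z['d'],m); hsv=cv2.cvtColor(z['p'],cv2.COLOR_RGB2HSV)
k=(hsv[...,0]>160)&(hsv[...,1]>90)&(X[...,2]>.04); k[:,:150]=0;k[:,260:]=0;k[:130]=0;k[240:]=0
q=X[k]; print('pink post',q.mean(0),q.max(0),q.min(0)); print('pink tip',onplane(m,196,137,.207))
E
```

```text
4.9167 [0.62608347 0.19567196 0.32948908] [-0.57242368 -0.3541466  -2.24208844] [-0.07667429 -0.02793161  0.01697054] 0.011169779197916844
pink post [ 0.41871591 -0.32464118  0.21544172] [ 1.53607246 -0.31280424  0.93693926] [ 0.29904856 -0.33798688  0.04127149]
pink tip [ 0.20201493 -0.33897611  0.207     ]
```

View pics/lift.png

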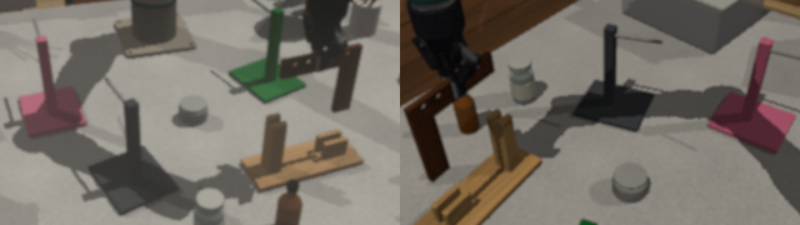

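Call:
servo_tool(rows=[[[-6,-6,0,0,0,1,5],[-14,-14,0,0,0,1,5],[-17,-20,0,0,0,1,5],[-17,-22,0,0,0,1,5],[-17,-22,0,0,0,1,5],[-17,-22,0,0,0,1,5],[-17,-22,0,0,0,1,5],[-17,-22,0,0,0,1,5],[-17,-22,0,0,0,1,5],[-15,-22,0,0,0,1,5],[-10,-22,0,0,0,1,5],[-5,-22,0,0,0,0.3,5]]])

```text
t: 5.92
tool_pos: [0.4546, -0.0434, 0.3293]
orientation: [-0.001, 0.594, 0.804, -0.001]
contact_force: [0.4, 0.2, -0.8]
grip_width: 0.0107
grip_force: 58.6
```

Call:
servo_tool(rows=[[[0,-24,0,0,0,0,5],[0,-24,0,0,0,0,5],[0,-24,0,0,0,0,5],[0,-24,0,0,0,0,5],[0,-24,0,0,0,0,5],[0,-24,0,0,0,0,5],[0,-24,0,0,0,0,5],[0,-20,0,0,0,0,5],[0,-14,0,0,0,0,5],[0,-8,0,0,0,0,5],[0,-2,0,0,0,0,5],[0,0,0,0,0,0,5]]])

```text
t: 6.92
tool_pos: [0.4572, -0.2537, 0.3296]
orientation: [-0.0, 0.595, 0.804, 0.0]
contact_force: [0.5, 0.2, -1.7]
grip_width: 0.0116
grip_force: 58.6
```

Call:
servo_tool(rows=[[[0,0,0,0,0,0,5],[0,0,0,0,0,0,5],[0,0,0,0,0,0,5],[0,0,0,0,0,0,5]]])

```text
t: 7.25
tool_pos: [0.4576, -0.2533, 0.33]
orientation: [0.0, 0.594, 0.804, 0.0]
contact_force: [0.4, -0.4, -1.2]
grip_width: 0.0111
grip_force: 58.6
```

```bash
python3 - <<'E'
from h import *
for n in ('wrist','scene','side'):
    p,d,m=grab(n); np.savez(n+'2.npz',p=p,d=d,pose=m['pose']); cv2.imwrite(f'pics/{n}2.png',p[:,:,::-1])
s=ctrl.get_state(); print(s['t'],s['tool_pos'],s['orientation'],s['contact_force'],s['moment'])
E
```

```text
7.4 [ 0.45745115 -0.25382239  0.32997982] [3.40014645e-06 5.94550580e-01 8.04058212e-01 1.58552788e-05] [ 0.07583911 -0.38660944 -1.71452216] [-0.0348505  -0.02585203 -0.01771671]
```

View pics/wrist2.png

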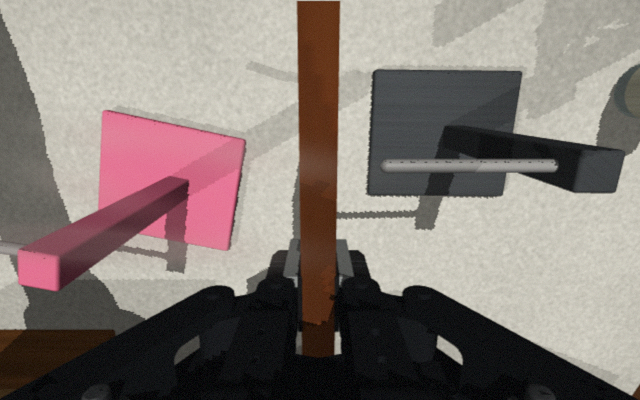

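```bash
python3 - <<'E'
from h import *
z=np.load('wrist2.npz'); m=vision.camera_model('wrist'); m['pose']=z['pose']; X=pts(z['d'],m); p=z['p'];d=z['d']
hsv=cv2.cvtColor(p,cv2.COLOR_RGB2HSV)
# peg rows per column
for c in (390,420,450,480,510,540):
    col=p[150:180,c].mean(1); print(c,[150+i for i in np.where((X[150:180,c,2]>.15)&(hsv[150:180,c,2]>60))[0]][::1], X[166,c].round(4))
Z=X[...,2]; k=(d>0)&(Z>.19)&(Z<.215)&(hsv[...,2]>60); k[:,:375]=0;k[:150]=0;k[182:]=0;k[:,562:]=0
q=X[k]; q[:,2]; v=cv2.fitLine(q.astype(np.float32),cv2.DIST_HUBER,0,.01,.01).ravel(); print('peg line',v, 'yaw',np.degrees(np.arctan2(v[1],v[0])))
u=v[:2]/np.hypot(*v[:2]); t=(q[:,:2]-v[3:5])@u; print('ends',v[3:5]+u*t.min(),v[3:5]+u*t.max(), 'z mean',q[:,2].mean())
for uv,zz in (((383,166),.207),((556,165),.2)): print('ray',onplane(m,*uv,zz).round(4))
k=(d>0)&(Z>.28)&(Z<.31); k[:,:290]=0;k[:,345:]=0;k[290:]=0; q=X[k]; print('sample top',q.mean(0),np.percentile(q[:,2],[5,50,95]),cv2.minAreaRect(q[:,:2].astype(np.float32)))
# z slope along length
tp=ctrl.get_state()['tool_pos']; a=np.radians(17); ey=np.array([-np.sin(a),np.cos(a)]); s=(q[:,:2]-tp[:2])@ey; print('slope',np.polyfit(s,q[:,2],1), s.min(),s.max())
# other end from scene/side: sample top
for n in('scene','side'):
    w=np.load(n+'2.npz'); Y=pts(w['d'],vision.camera_model(n)); kk=(w['d']>0)&(Y[...,2]>.286)&(Y[...,2]<.30)&(np.hypot(Y[...,0]-tp[0],Y[...,1]-tp[1])<.13); r=Y[kk]
    h=cv2.cvtColor(w['p'],cv2.COLOR_RGB2HSV)[kk]; r=r[(h[:,1]>80)]
    if len(r)>5:
        s=(r[:,:2]-tp[:2])@ey; print(n,len(r),r.mean(0),s.min(),s.max(),cv2.minAreaRect(r[:,:2].astype(np.float32)))
E
```

```text
390 [np.int64(159), np.int64(160), np.int64(161), np.int64(162), np.int64(163), np.int64(164), np.int64(165), np.int64(166), np.int64(167), np.int64(168), np.int64(169), np.int64(170), np.int64(171), np.int64(172)] [ 0.4857 -0.2096  0.21  ]
420 [np.int64(159), np.int64(160), np.int64(161), np.int64(162), np.int64(163), np.int64(164), np.int64(165), np.int64(166), np.int64(167), np.int64(168), np.int64(169), np.int64(170), np.int64(171), np.int64(172)] [ 0.5018 -0.2046  0.2103]
450 [np.int64(159), np.int64(160), np.int64(161), np.int64(162), np.int64(163), np.int64(164), np.int64(165), np.int64(166), np.int64(167), np.int64(168), np.int64(169), np.int64(170), np.int64(171)] [ 0.5187 -0.1998  0.2086]
480 [np.int64(159), np.int64(160), np.int64(161), np.int64(162), np.int64(163), np.int64(164), np.int64(165), np.int64(166), np.int64(167), np.int64(168), np.int64(169), np.int64(170), np.int64(171), np.int64(172)] [ 0.5355 -0.1948  0.2075]
510 [np.int64(159), np.int64(160), np.int64(161), np.int64(162), np.int64(163), np.int64(164), np.int64(165), np.int64(166), np.int64(167), np.int64(16
[... 510 characters left out ...]
0.2111  0.207 ]
ray [ 0.5823 -0.1812  0.2   ]
sample top [ 0.44096155 -0.20313009  0.29451903] [0.29346994 0.2946664  0.29571653] ((0.43971627950668335, -0.20635859668254852), (0.020696530118584633, 0.09055766463279724), 19.941747665405273)
slope [0.0081869  0.29408268] 0.005324117005075831 0.09599883380760948
scene 55 [ 0.44268551 -0.19051717  0.2943503 ] 0.03370394168389596 0.09277726430035392 ((0.442281574010849, -0.1923602968454361), (0.012626544572412968, 0.05904257297515869), 18.09146499633789)
side 145 [ 0.44348465 -0.20880316  0.29348353] -0.03157245369399437 0.09880393974701754 ((0.4479936957359314, -0.221570685505867), (0.01257062703371048, 0.13039720058441162), 18.545677185058594)
```

View pics/side2.png

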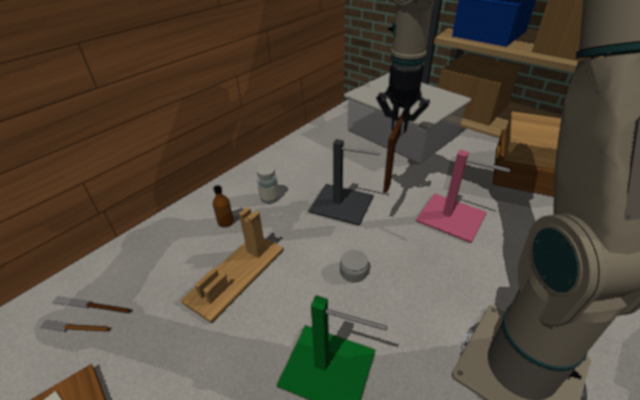

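Call:
servo_tool(rows=[[[0.4,-1.4,-4,0,0,0,5],[0,0,-8,0,0,0,5],[0,0,-12,0,0,0,5],[0,0,-13,0,0,0,5],[0,0,-13,0,0,0,5],[0,0,-10,0,0,0,5],[0,0,-6,0,0,0,5],[0,0,-4,0,0,0,5],[0,0,-3,0,0,0,5],[0,0,0,0,0,0,5],[0,0,0,0,0,0,5],[0,0,0,0,0,0,5]]])

```text
t: 8.4
tool_pos: [0.4581, -0.2556, 0.2574]
orientation: [0.001, 0.595, 0.804, 0.0]
contact_force: [0.4, 1.5, -1.3]
grip_width: 0.0115
grip_force: 58.6
```

```bash
python3 - <<'E'
from h import *
for n in ('wrist','scene','side'):
    p,d,m=grab(n); np.savez(n+'3.npz',p=p,d=d,pose=m['pose'])
    if n=='scene': a=cv2.resize(p[150:270,200:320],(600,600),interpolation=cv2.INTER_CUBIC)
    if n=='wrist': w=p.copy()
    if n=='wrist':
        X=pts(d,m); Z=X[...,2]; hsv=cv2.cvtColor(p,cv2.COLOR_RGB2HSV); tp=ctrl.get_state()['tool_pos']
        al=np.radians(17.1); u=np.array([np.cos(al),np.sin(al)]); e=np.array([-u[1],u[0]])
        R=X[...,:2]-tp[:2]; A=R@u; B=R@e
        k=(d>0)&(Z>.19)&(Z<.216)&(A>.03)&(A<.15)&(abs(B-.035)<.012)&(hsv[...,2]>60)
        print('peg B',np.median(B[k]),np.polyfit(A[k],B[k],1),'A',A[k].min(),A[k].max(),'z',np.polyfit(A[k],Z[k],1))
        k=(d>0)&(Z>.21)&(Z<.23)&(abs(A)<.012)&(B>.02)&(B<.12); print('sample A',np.percentile(A[k],[2,50,98]),'B',np.percentile(B[k],[1,99]),'z',np.percentile(Z[k],[5,50,95]),np.polyfit(B[k],Z[k],1),np.polyfit(B[k],A[k],1))
print(tp,ctrl.get_state()['t'])
cv2.imwrite('pics/c3.png',a[:,:,::-1])
E
```

```text
peg B 0.03626122869466725 [-0.00961946  0.03677876] A 0.034251684130060744 0.12227728978727455 z [-0.06576855  0.21303431]
sample A [-0.00669307 -0.00102189  0.00482079] B [0.02107133 0.09455278] z [0.22094933 0.22201129 0.2230421 ] [-0.00154993  0.22209879] [ 0.00245626 -0.00108486]
[ 0.45805771 -0.25566773  0.25743598] 8.55
```

View pics/c3.png

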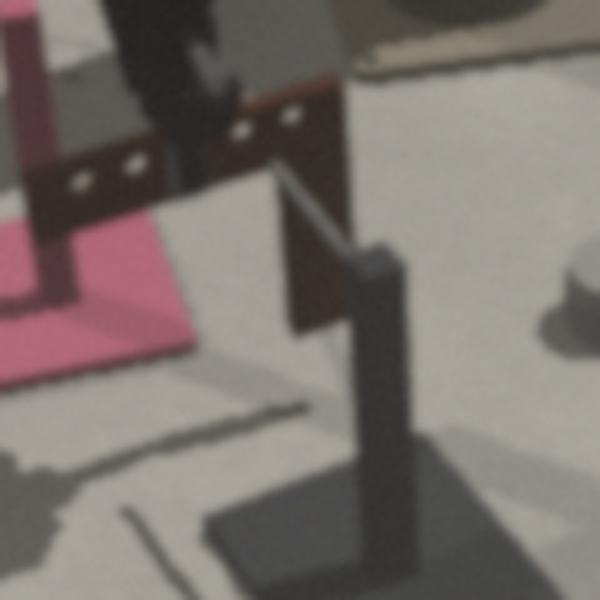

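```bash
python3 - <<'E'
from h import *
tp=np.array([.45806,-.25567,.25744]); al=np.radians(17.1); u=np.array([np.cos(al),np.sin(al),0]); e=np.array([-u[1],u[0],0])
m=vision.camera_model('scene'); p=np.load('scene3.npz')['p']
def onp(px,A):
    o,r=ray(m,*px); q=o+r*((A-(o-tp)@u)/(r@u)); return (q-tp)@e,q[2]
g=cv2.cvtColor(p[150:270,200:320],cv2.COLOR_RGB2GRAY); g=cv2.resize(g,(600,600),interpolation=cv2.INTER_CUBIC).astype(float)
for c in ((82,181),(137,164),(240,131),(291,115)):
    w=g[c[1]-18:c[1]+18,c[0]-18:c[0]+18]; w=np.clip(w-(w.min()+.5*(w.max()-w.min())),0,None); yy,xx=np.mgrid[:36,:36]
    cx,cy=c[0]-18+(w*xx).sum()/w.sum(),c[1]-18+(w*yy).sum()/w.sum(); px=(200+(cx+.5)/5-.5,150+(cy+.5)/5-.5)
    print(np.round(px,1),[np.round(onp(px,A),4) for A in (-.007,.005)])
for px in ((255.6,182.6),): # peg tip end at A=.034
    print('peg tip',np.round(onp(px,.036),4))
E
```

```text
[215.9 185.8] [array([-0.0522,  0.2039]), array([-0.0563,  0.2126])]
[226.8 182.4] [array([-0.0219,  0.2037]), array([-0.0263,  0.2123])]
[247.9 175.6] [array([0.0388, 0.2037]), array([0.0337, 0.2123])]
[257.9 172.5] [array([0.0685, 0.2032]), array([0.0631, 0.2119])]
peg tip [0.0403 0.2058]
```

Call:
servo_tool(rows=[[[-0.6,1.9,-1,0,0,0,5],[4.8,1.5,0,0,0,0,5],[4.8,1.5,0,0,0,0,5],[4.8,1.5,0,0,0,0,5],[4.8,1.5,0,0,0,0,5],[3.8,1.2,0,0,0,0,5],[2.9,0.9,0,0,0,0,5],[2.9,0.9,0,0,0,0,5],[2.9,0.9,0,0,0,0,5],[1.9,0.6,0,0,0,0,5],[0,0,0,0,0,0,5],[0,0,0,0,0,0,5]]])

```text
t: 9.55
tool_pos: [0.4908, -0.2431, 0.2559]
orientation: [-0.0, 0.595, 0.804, -0.0]
contact_force: [-0.3, -0.2, -2.3]
grip_width: 0.0111
grip_force: 58.6
```

```bash
python3 - <<'E'
from h import *
p,d,m=grab('wrist'); s=ctrl.get_state(); tp=s['tool_pos']
X=pts(d,m); Z=X[...,2]; hsv=cv2.cvtColor(p,cv2.COLOR_RGB2HSV)
al=np.radians(17.1); u=np.array([np.cos(al),np.sin(al)]); e=np.array([-u[1],u[0]])
R=X[...,:2]-tp[:2]; A=R@u; B=R@e
k=(d>0)&(Z>.19)&(Z<.216)&(A>.012)&(A<.09)&(abs(B-.035)<.012)&(hsv[...,2]>60); print('front peg',np.polyfit(A[k],B[k],1),A[k].min(),A[k].max(),np.polyfit(A[k],Z[k],1))
k=(d>0)&(Z>.19)&(Z<.216)&(A<-.008)&(A>-.05)&(abs(B-.035)<.02); print('behind',k.sum(), (A[k].min(),np.median(B[k])) if k.any() else '')
k=(d>0)&(Z>.21)&(Z<.23)&(abs(A)<.012)&(B>.02)&(B<.12); print('sample',np.percentile(A[k],[2,98]),np.percentile(B[k],99),np.median(Z[k]))
print(s['t'],tp,s['contact_force'],s['moment'])
p2,_,_=grab('scene')
a=cv2.resize(p[80:280,240:480],(720,600),interpolation=cv2.INTER_CUBIC)[:, :400]; b=cv2.resize(p2[150:230,205:285],(400,400),interpolation=cv2.INTER_CUBIC)
b=cv2.copyMakeBorder(b,0,200,0,0,cv2.BORDER_CONSTANT); cv2.imwrite('pics/c4.png',np.hstack([a,b])[:,:,::-1])
E
```

```text
front peg [-0.0100519   0.03420981] 0.012015662589464604 0.08999988146280068 [-0.06633054  0.21078939]
behind 0 
sample [-0.00656925  0.00671071] 0.09467244176219168 0.22047107109981812
9.6 [ 0.4905583  -0.24324653  0.25585846] [ 0.40896326  0.11336469 -1.8868929 ] [-0.08470693  0.00652006  0.00534291]
```

View pics/c4.png

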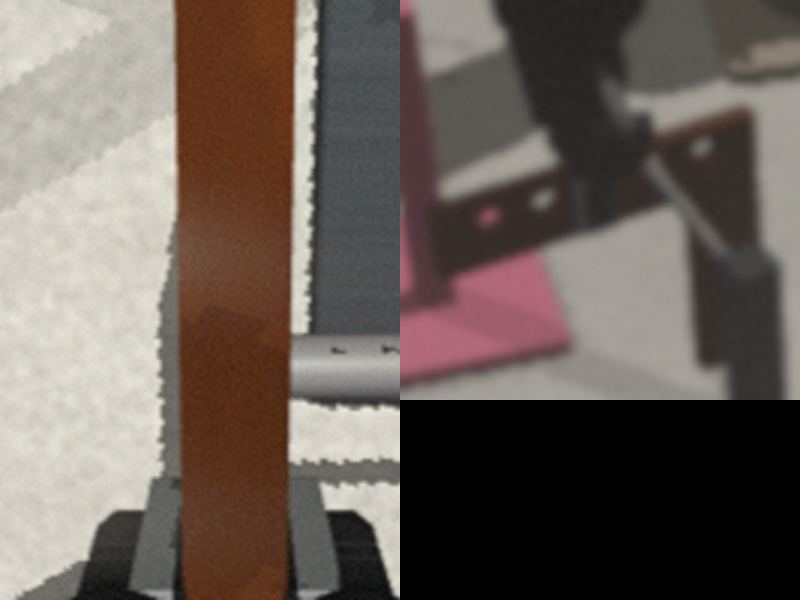

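Call:
servo_tool(rows=[[[2.9,0.9,-0.2,0,0,0,5],[4.8,1.4,-0.3,0,0,0,5],[4.8,1.4,-0.3,0,0,0,5],[4.8,1.4,-0.3,0,0,0,5],[4.8,1.4,-0.4,0,0,0,5],[4.8,1.4,-0.4,0,0,0,5],[4.8,1.4,-0.4,0,0,0,5],[4.8,1.4,-0.4,0,0,0,5],[4.8,1.4,-0.3,0,0,0,5],[4.8,1.4,-0.3,0,0,0,5],[3.8,1.2,-0.3,0,0,0,5],[0,0,0,0,0,0,5]]])

```text
t: 10.65
tool_pos: [0.5417, -0.2278, 0.2523]
orientation: [0.0, 0.594, 0.804, 0.0]
contact_force: [0.0, 0.3, -0.7]
grip_width: 0.0114
grip_force: 58.6
```

Call:
servo_tool(rows=[[[0,0,0,0,0,0,5],[0,0,0,0,0,0,5],[0,0,-0.5,0,0,0,5],[0,0,-0.5,0,0,0,5],[0,0,-0.5,0,0,0,5],[0,0,-0.5,0,0,0,5],[0,0,0,0,0,0,5],[0,0,0,0,0,0,5]]])

```text
t: 11.32
tool_pos: [0.5406, -0.2286, 0.2503]
orientation: [-0.0, 0.595, 0.804, -0.0]
contact_force: [-0.2, 0.4, -2.3]
grip_width: 0.0113
grip_force: 58.6
```

Call:
servo_tool(rows=[[[0,0,-0.5,0,0,0,5],[0,0,-0.5,0,0,0,5],[0,0,0,0,0,0,5],[0,0,0,0,0,0,5],[0,0,0,0,0,0,5]]])

```text
t: 11.73
tool_pos: [0.5409, -0.2286, 0.2497]
orientation: [0.0, 0.595, 0.804, 0.0]
contact_force: [-0.1, -1.3, 4.7]
grip_width: 0.0116
grip_force: 59.2
```

Call:
servo_tool(rows=[[[0,0,-0.5,0,0,0,5],[0,0,-0.5,0,0,0,5],[0,0,0,0,0,0,5],[0,0,0,0,0,0,5],[0,0,0,0,0,0,5]]])

```text
t: 12.15
tool_pos: [0.541, -0.2286, 0.2496]
orientation: [0.001, 0.595, 0.804, 0.0]
contact_force: [-3.3, -1.3, 9.5]
grip_width: 0.0111
grip_force: 60.5
```

Call:
servo_tool(rows=[[[0,0,-0.5,0,0,0,5],[0,0,0,0,0,0,5],[0,0,0,0,0,0,5],[0,0,0,0,0,0,5]]])

```text
t: 12.48
tool_pos: [0.541, -0.2286, 0.2495]
orientation: [0.001, 0.595, 0.804, -0.0]
contact_force: [-3.5, -0.5, 12.1]
grip_width: 0.011
grip_force: 60.9
```

Call:
servo_tool(rows=[[[0,0,1.3,0,0,0,5],[0,0,0,0,0,0,5],[0,0,0,0,0,0,5],[0,0,0,0,0,0,5]]], force=20)

```text
t: 12.82
tool_pos: [0.541, -0.2287, 0.2496]
orientation: [0.001, 0.595, 0.804, 0.0]
contact_force: [-0.7, -1.4, 6.8]
grip_width: 0.0112
grip_force: 59.5
```

Call:
servo_tool(rows=[[[0,0,0,0,0,0,12],[0,0,0,0,0,0,14],[0,0,0,0,0,0,16],[0,0,0,0,0,0,18],[0,0,0,0,0,0,22],[0,0,0,0,0,0,26],[0,0,0,0,0,0,30],[0,0,0,0,0,0,34],[0,0,0,0,0,0,38],[0,0,0,0,0,0,40],[0,0,0,0,0,0,40],[0,0,0,0,0,0,40]]])

```text
t: 13.82
tool_pos: [0.5407, -0.2285, 0.2491]
orientation: [-0.0, 0.595, 0.804, -0.0]
contact_force: [0.1, -0.1, 0.2]
grip_width: 0.0401
grip_force: 0.0
```

Call:
servo_tool(rows=[[[0,0,0,0,0,0,40],[0,0,0,0,0,0,40],[0,0,0,0,0,0,40],[0,0,0,0,0,0,40]]])

```text
t: 14.15
tool_pos: [0.5407, -0.2285, 0.2491]
orientation: [-0.0, 0.595, 0.804, 0.0]
contact_force: [-0.6, -0.2, -0.6]
grip_width: 0.0399
grip_force: 0.0
```

```bash
cat > look.py <<'E'
from h import *
import sys
p,d,m=grab('wrist'); s=ctrl.get_state(); tp=s['tool_pos']
X=pts(d,m); Z=X[...,2]
al=np.radians(17.1); u=np.array([np.cos(al),np.sin(al)]); e=np.array([-u[1],u[0]]); o=np.array([.541,-.2286])
R=X[...,:2]-o; A=R@u; B=R@e; hsv=cv2.cvtColor(p,cv2.COLOR_RGB2HSV)
k=(d>0)&(Z>.195)&(Z<.23)&(abs(A)<.035)&(B>-.1)&(B<.12)&(hsv[...,1]>110)&(hsv[...,0]<20); print('sample A',np.percentile(A[k],[2,50,98]),'B',np.percentile(B[k],[1,99]),'z(B)',np.polyfit(B[k],Z[k],1),'A(B)',np.polyfit(B[k],A[k],1))
print(s['t'],tp,s['contact_force'],s['grip_width'])
p2,_,_=grab('scene'); p3,_,_=grab('side')
f=lambda q,x,y,w,h:cv2.resize(q[y:y+h,x:x+w],(400,400*h//w),interpolation=cv2.INTER_CUBIC)
cv2.imwrite(sys.argv[1],np.vstack([np.hstack([f(p2,200,140,120,120),f(p3,290,80,120,120)])])[:,:,::-1])
E
python3 look.py pics/c5.png
```

```text
sample A [-0.00656426 -0.00081776  0.00493202] B [-0.01855234  0.094071  ] z(B) [-0.02977942  0.21521499] A(B) [-0.01171282 -0.00029343]
14.2 [ 0.54069537 -0.2284464   0.24911884] [ 0.50308938 -0.26587653 -0.04059234] 0.039908332426549814
```

View pics/c5.png

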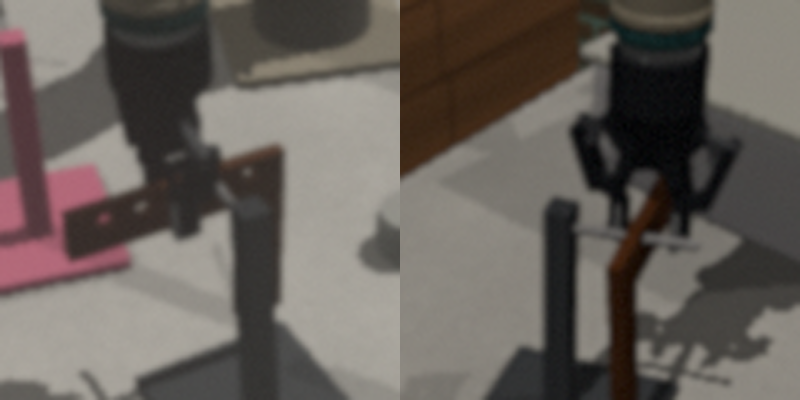

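Call:
servo_tool(rows=[[[0,0,4,0,0,0,40],[0,0,8,0,0,0,40],[0,0,12,0,0,0,40],[0,0,15,0,0,0,40],[0,0,18,0,0,0,40],[0,0,18,0,0,0,40],[0,0,18,0,0,0,40],[0,0,15,0,0,0,40],[0,0,8,0,0,0,40],[0,0,4,0,0,0,40],[0,0,0,0,0,0,40],[0,0,0,0,0,0,40]]])

```text
t: 15.3
tool_pos: [0.5404, -0.2284, 0.3686]
orientation: [-0.0, 0.595, 0.804, -0.0]
contact_force: [0.3, -0.8, -0.8]
grip_width: 0.0403
grip_force: 0.0
```

```bash
python3 look.py pics/c6.png; python3 look.py pics/c7.png
```

```text
sample A [-0.00708779 -0.00086908  0.00534682] B [-0.08142187  0.09319031] z(B) [-0.02854418  0.21500647] A(B) [-0.01177995 -0.00067873]
15.35 [ 0.54023597 -0.22837294  0.36825491] [-0.71536273  0.59375916  0.30304363] 0.039879514967353334
sample A [-0.00682103 -0.00042377  0.00519648] B [-0.08142838  0.09329699] z(B) [-0.02832017  0.21508057] A(B) [-0.01043326 -0.00057965]
15.5 [ 0.54033869 -0.22837998  0.36818472] [-0.38464135  0.24097313  0.50732873] 0.039865944062403534
```

Call:
servo_tool(rows=[[[0,0,0,0,0,0,40],[0,0,0,0,0,0,40],[0,0,0,0,0,0,40],[0,0,0,0,0,0,40],[0,0,0,0,0,0,40],[0,0,0,0,0,0,40],[0,0,0,0,0,0,40],[0,0,0,0,0,0,40],[0,0,0,0,0,0,40],[0,0,0,0,0,0,40],[0,0,0,0,0,0,40],[0,0,0,0,0,0,40]]])

```text
t: 16.6
tool_pos: [0.5407, -0.2285, 0.3691]
orientation: [-0.0, 0.595, 0.804, 0.0]
contact_force: [0.8, 0.7, -0.3]
grip_width: 0.0399
grip_force: 0.0
```

Call:
servo_tool(rows=[[[0,0,0,0,0,0,40],[0,0,0,0,0,0,40],[0,0,0,0,0,0,40],[0,0,0,0,0,0,40],[0,0,0,0,0,0,40],[0,0,0,0,0,0,40],[0,0,0,0,0,0,40],[0,0,0,0,0,0,40],[0,0,0,0,0,0,40],[0,0,0,0,0,0,40],[0,0,0,0,0,0,40],[0,0,0,0,0,0,40]]])

```text
t: 17.6
tool_pos: [0.5407, -0.2285, 0.3691]
orientation: [-0.0, 0.595, 0.804, 0.0]
contact_force: [-0.1, -0.6, -0.8]
grip_width: 0.0401
grip_force: 0.0
```

```bash
python3 look.py pics/c8.png; python3 look.py pics/c9.png
```

```text
sample A [-0.00682738 -0.0004795   0.00518183] B [-0.08144711  0.09300452] z(B) [-0.02811338  0.21511798] A(B) [-0.01074295 -0.00056913]
17.65 [ 0.54065914 -0.22846655  0.36909653] [ 0.56980272  0.31866455 -0.28881222] 0.03998878393113844
sample A [-0.00680854 -0.00048031  0.00518405] B [-0.08171135  0.09296738] z(B) [-0.02751989  0.21512438] A(B) [-0.01058747 -0.00056655]
17.8 [ 0.5406915  -0.22844719  0.36911539] [-0.59184973 -0.32582805 -0.7640875 ] 0.040127675821925134
```

```bash
python3 -c "
from station import ctrl; print(ctrl.hand_in())"
```

```text
the job is handed in; nothing more can be done
None
```

The sample hangs still on the dark stand's peg through hole_b, long leg within about 1.6° of level and short leg down; the arm stayed away from the jar, bottle and tin, and I handed in at 17.8 s, but I viewed 11 pictures where the limit was 10.

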